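# Hold the belt tensioner back on the head in use

## Robot

A 6-joint arm with a two-finger parallel gripper is mounted at the origin on the work surface. World frame = base frame: x ahead of the robot, y to its left, z up, the work surface at z = 0. Lengths are in m, angles in rad, forces in N, time in s.
With the tool pointing down it reaches from about 0.275 to 1 m from the base axis. Payload 8.4 kg.
Tool frame: the origin (TCP) lies midway between the tips of the shut fingers; the grasp point (between the pads) lies 19 mm behind it (hold_point_z is the distance from the TCP to the grasp point, in m); z points along the fingers, y is the direction in which the jaws open and shut (so a half turn about z gives the same grasp; the last joint's range is limited). The gripper opens to 85 mm and grips with 20 to 120 N. Pads are 22 mm wide; open, the fingers measure 114 mm over their backs; the gripper's body (76 mm by 85 mm) begins 54 mm behind the grasp point. The pads swing forward as they close: fully open they stand 13 mm farther back than shut.
Start: joints at [-1.106, 0.353, 1.633, -0, 1.155, -0.002], TCP at [0.281, -0.558, 0.21] pointing down, gripper open.
Joint ranges: [-2.63, 2.63], [-0.92, 2.1], [0.06, 2.66], [-1.3, 4.44], [0, 2.69], [-3.02, 3.02]. Speed limits (rad/s): [2.22, 2.22, 2.79, 3.14, 3.14, 3.14].

## Interface

Orientations are given as a rotation vector (axis times angle).
In Python, from bench import get_state, camera, get_calibration, sign_off, look_for, mark_of, hold_point_z gives the robot as it stands.
- The arm moves only by the tool play_rows, never from a script. Its argument "plan" is a list of rows, each a list of 7 numbers: the gripper's target within -1 to 1 (fully open at 1, half-way at 0, shut at -1), then the shift along the tool's x, y, z in mm, then the turn, a rotation vector about the tool's x, y, z in degrees. In form: [[claw, x, y, z, wx, wy, wz], ...]. A call has 1 to 10 rows; each row shifts and turns the commanded pose from where the row before left it, along the tool's axes as they then stand; what a row does not reach is not made up. A row lasts 1/10 s, in which the tool goes at most 50 mm and 8.59 degrees, less where a joint would pass 70% of its speed; a pose out of reach is approached as far as the arm can. A call with a gripper value outside its range is refused whole. The fingers move at their own pace and stop on an object; "grip_force" is the grip in N (left out, the last holds). Time passes only in rows, so rows that do not move let the fingers close. It gives the time, the measured TCP pose, the force and the opening at its end, in the units of the state.
- get_state(): the state, without advancing time (a new reading comes with each control period).
- camera(name): name is "scene" or "top"; returns (picture, depth): 420x560x3 uint8, blue, green, red; 420x560 float32, m along the optical axis (not along the pixel's ray), 0 where there is no reading.
- get_calibration(name): a dict with "fov_y" (degrees; the focal length in pixels is half the picture's height over the tangent of half this angle, whatever the lens; pixels are square), "cx", "cy" (the principal point, pixels), "R" (3x3) and "t" (3): a world point X has camera coordinates R X + t. Camera axes: x right, y down, z forward; pixel columns grow to the right and rows downward; lengths in m; the calibration is good to about 2 mm. A picture is of the moment at which its call begins. get_calibration takes no time and is no camera call.
- sign_off(): hands the job in, once; it reports no verdict.
Trained networks look in the newest picture that a camera, given by its name, has taken for a name from the list of things; names that differ only in an ending like _2 or _b are one class to them, and where a whole thing is asked for, a point or a joint stands for the part that bears it (a point fixed in the world has none). Each returns a list of dicts, best first, with "conf" (0 to 1); they miss things now and then, are a little off and sometimes report something else, mostly with a low value. They report only what shows in the picture. A call takes as long as a camera call.
- look_for(camera, thing): "extent" ([left, top, width, height] in pixels, round what is visible of it).
- mark_of(camera, thing): "location" ([row, column] in pixels: a listed point, or the origin of a listed thing).
The state is a dict: "clock": time; "qpos": joint angles; "qvel": joint speeds; "effort": joint torques, N m; "eef_pos": TCP position; "tool_rot": TCP orientation; "wrist_force": force on the tool from outside, world axes, zero at the start; "wrist_torque": the same for the moment, N m; "opening": finger opening in m.
Only numpy, scipy, OpenCV 4.12 (cv2) and the standard library are available. Lean on these libraries where they do the work, as an engineer would, in place of code of your own. Each camera call takes 0.05 s, during which the arm holds its last target.

## Task

I want to slip a new belt onto the twin drive unit. On the head that has the idler block with its roller in its seat (not the one closed off by a flat blanking plate), push the sprung tensioner arm back by its upright post, past the ratchet click and almost to its back stop, and finish while still holding it there with the gripper against its spring. Leave the other head's arm and everything else on the bench where they are.

Things in the scene. Friction and masses are not known exactly. Their poses are not given: they have to be found in the camera images.
- drive_unit: twin belt-drive unit, a fixed grey box with aluminium deck, 256 x 366 x 85 mm. Origin on the bench midway between the two pivots; x to its rear (box spans x -108 to +148 mm), y to its left, z up. Mirror-image heads, left (+y) and right (-y): sprung tensioner arm pointing outwards from a pivot near the middle, pawl slider in front of the pivot, drive pulley and outer square seat at the rear
- idler_top (a point): top centre of the idler block, a steel block 44 x 44 mm and 26 mm tall with a grooved roller on top (43 mm tall together), fixed in the seat of the head that is in use
- blank_top (a point): top centre of the blanking plate, a flat steel plate 44 x 44 x 4 mm, fixed in the seat of the head that is out of use
- left_post (a point): point on the axis, half-way up, of the upright round steel post at the end of the left tensioner arm; post 14 mm thick, 52 mm tall, top 26 mm above this point; the flat arm bar (16 mm wide, 10 mm thick, 24 mm round pad under the post) has its top 25 mm below this point, the deck lies 44 mm below. Moves with the arm on a 90 mm radius about the left pivot
- left_pivot (a point): point on the deck on the vertical hinge axis of the left tensioner arm, 55 mm left of the unit's middle. From above, pushing the arm back turns it clockwise about this axis; at rest the arm points outwards and 0.375 rad to the front of the unit's sideways axis, at the stop 0.375 rad to the rear
- left_seat (a point): centre of the left head's square seat for an idler block, on the deck, 105 mm to the rear and 145 mm to the left of the unit's origin
- left_arm (a joint): angle (rad) of the left tensioner arm: 0 = at rest, sprung to the unit's front; grows as its post is pushed to the unit's rear. It clicks at about 0.45 (let go, the pawl holds it at about 0.43) and stops at 0.75. Spring push at the post: 3.5 N at rest, 11 N at the stop, 1 to 2 N more riding over the click
- left_pawl (a joint): joint value (m) of the left head's sprung pawl slider (steel bar 46 x 14 mm with a 12 mm black knob, in front of the pivot): 0 = home; the arm's tooth pushes it up to 6 mm to the front and it snaps home at the click. It needs no handling
- right_post (a point): point on the axis, half-way up, of the upright round steel post at the end of the right tensioner arm; post 14 mm thick, 52 mm tall, top 26 mm above this point; the flat arm bar (16 mm wide, 10 mm thick, 24 mm round pad under the post) has its top 25 mm below this point, the deck lies 44 mm below. Moves with the arm on a 90 mm radius about the right pivot
- right_pivot (a point): point on the deck on the vertical hinge axis of the right tensioner arm, 55 mm right of the unit's middle. From above, pushing the arm back turns it counter-clockwise about this axis; at rest the arm points outwards and 0.375 rad to the front of the unit's sideways axis, at the stop 0.375 rad to the rear
- right_seat (a point): centre of the right head's square seat for an idler block, on the deck, 105 mm to the rear and 145 mm to the right of the unit's origin
- right_arm (a joint): angle (rad) of the right tensioner arm: 0 = at rest, sprung to the unit's front; grows as its post is pushed to the unit's rear. It clicks at about 0.45 (let go, the pawl holds it at about 0.43) and stops at 0.75. Spring push at the post: 3.5 N at rest, 11 N at the stop, 1 to 2 N more riding over the click
- right_pawl (a joint): joint value (m) of the right head's sprung pawl slider (steel bar 46 x 14 mm with a 12 mm black knob, in front of the pivot): 0 = home; the arm's tooth pushes it up to 6 mm to the front and it snaps home at the click. It needs no handling
- spare_pulley: loose plain steel ring, 40 mm across, 16 mm tall, on the deck between the heads; bystander, origin at its underside
- spacer: loose steel bush, 24 mm across, 22 mm tall, on the deck between the pawl sliders; bystander, origin at its underside
- screwdriver: black-handled screwdriver, 170 mm, lying on the bench; bystander, origin at its underside
- beaker: white plastic beaker, 90 mm across, 110 mm tall; bystander, origin at its underside
- jug: white plastic jug with a handle, 110 mm across, 150 mm tall; bystander, origin at its underside
- reagent: clear bottle with red cap, 72 mm across, 150 mm tall; bystander, origin at its underside
- sample_jar: amber jar, 52 mm across, 70 mm tall; bystander, origin at its underside
- dish: white ceramic dish, 100 mm across, 25 mm tall; bystander, origin at its underside

How it is judged:
By the outcome, as a careful person would: the job done as asked, in the order asked, and still so for the second after the job is handed in, while the arm keeps its last pose, push and grip.
It also fails if it takes over 29 s, if anything falls off the work surface, if the arm or the gripper's body presses on something with over 40 N, if the wrist force passes 120 N, or if a joint passes its speed limit or range.

## Working session

There is one attempt and no reset: what is moved stays moved. The work goes in short steps, Python scripts to look and compute and a tool call to move; the robot and the scene stay as the last step left them, time stands still between calls to the robot, and variables do not carry over. Pictures are saved under pics/ and viewed, and the job is handed in when it is done.

Besides the shell and the picture viewer there is one more tool, called after ">>>" in YAML: its name, and indented under it one key for each argument. play_rows: Moves the arm, as the interface text tells. Its arguments: {"type":"object","properties":{"plan":{"type":"array"},"grip_force":{"type":"number"}},"required":["plan"]}

```bash
mkdir -p pics; ls
cat > h.py <<'E'
import numpy as np, cv2
from bench import *
def K(n):
    c=get_calibration(n); f=210/np.tan(np.radians(c["fov_y"])/2); return f,c["cx"],c["cy"],np.array(c["R"]),np.array(c["t"])
def px2w_z(n,r,c,z):
    f,cx,cy,R,t=K(n); d=R.T@np.array([(c-cx)/f,(r-cy)/f,1]); o=-R.T@t
    return o+d*(z-o[2])/d[2]
def px2w_d(n,r,c,D):
    f,cx,cy,R,t=K(n); return R.T@(np.array([(c-cx)/f,(r-cy)/f,1])*D-t)
def w2px(n,X):
    f,cx,cy,R,t=K(n); p=R@np.array(X)+t; return p[1]/p[2]*f+cy,p[0]/p[2]*f+cx
E
python3 - <<'E'
from h import *
for n in ("scene","top"):
    p,d=camera(n); cv2.imwrite(f"pics/{n}0.png",p); np.save(f"pics/{n}0.npy",d); print(n,get_calibration(n))
    for k in ("left_post","right_post","idler_top","blank_top","left_pivot","right_pivot","left_seat","right_seat","drive_unit"):
        print(k,[(round(m["conf"],2),np.round(m["location"],1).tolist()) for m in mark_of(n,k)[:2]])
print(get_state())
E
```

```text
pics
scene {'fov_y': 42.959076148501616, 'cx': 279.52689031455975, 'cy': 208.41136574322903, 'R': array([[ 0.87627181,  0.48136372,  0.02089723],
       [ 0.28109552, -0.47551652, -0.83358824],
       [-0.39132215,  0.73632399, -0.5519909 ]]), 't': array([-0.43999981, -0.05065399,  1.90316772])}
left_post [(0.52, [173.4, 287.6])]
right_post [(0.55, [219.5, 270.2])]
idler_top [(0.67, [178.4, 331.4])]
blank_top [(0.69, [236.6, 319.0]), (0.64, [199.3, 294.7])]
left_pivot []
right_pivot [(0.97, [219.3, 286.0])]
left_seat [(0.74, [187.6, 329.6]), (0.59, [230.4, 292.1])]
right_seat [(0.83, [238.9, 320.8])]
drive_unit [(0.71, [229.4, 291.3]), (0.48, [176.1, 331.7])]
top {'fov_y': 53.85414817439327, 'cx': 278.09060606727274, 'cy': 206.86986678393654, 'R': array([[-0.01637865, -0.99984035,  0.00714229],
       [-0.98323473,  0.01480837, -0.18174207],
       [ 0.18160729, -0.00999924, -0.9833203 ]]), 't': array([0.01526966, 0.48723225, 1.07809677])}
left_post [(0.63, [220.0, 209.3])]
right_post [(0.56, [187.1, 316.2])]
idler_top [(0.52, [168.2, 195.3])]
blank_top [(0.65, [139.4, 306.6])]
left_
[... 182 characters left out ...]
])]
drive_unit [(0.95, [204.7, 263.3])]
{'clock': 1.0, 'qpos': array([-1.10637385e+00,  3.52988556e-01,  1.63342272e+00, -1.34144899e-06,
        1.15520356e+00, -2.40341404e-03]), 'qvel': array([-0.00097618, -0.00053054,  0.00081753,  0.00114854,  0.00123387,
        0.0002319 ]), 'effort': array([ 6.40162561e-04, -6.05183101e+01, -3.42444205e+01,  6.75374713e-05,
        1.09645105e-03,  9.36900051e-06]), 'eef_pos': array([ 0.28127603, -0.55811607,  0.21037838]), 'tool_rot': array([-3.05638006e+00, -7.26643956e-01,  9.85274421e-06]), 'wrist_force': array([-0.01547466,  0.16349862,  0.17386313]), 'wrist_torque': array([-0.00541635, -0.00537897,  0.00961454]), 'opening': 0.08548413078077334}
```

Run:
```python
import cv2
a=cv2.imread("pics/top0.png")
cv2.imwrite("pics/topz.png",cv2.resize(a[90:290,130:390],None,fx=3,fy=3,interpolation=cv2.INTER_CUBIC))
a=cv2.imread("pics/scene0.png")
cv2.imwrite("pics/scenez.png",cv2.resize(a[110:310,200:420],None,fx=3,fy=3,interpolation=cv2.INTER_CUBIC)[:600])
```

```text
(no output)
```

View pics/topz.png

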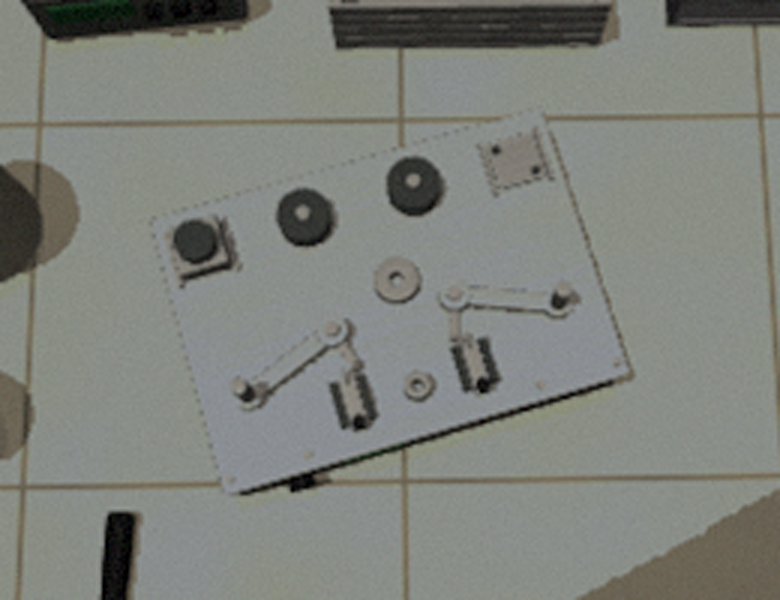

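View pics/scenez.png

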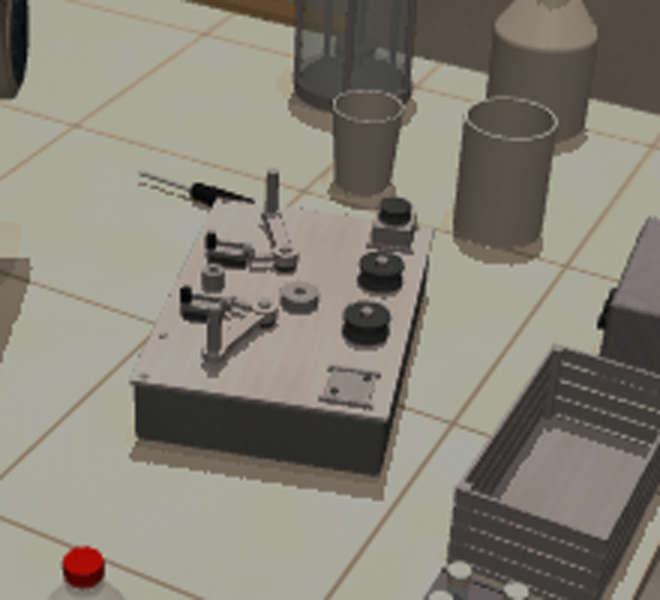

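View pics/top0.png

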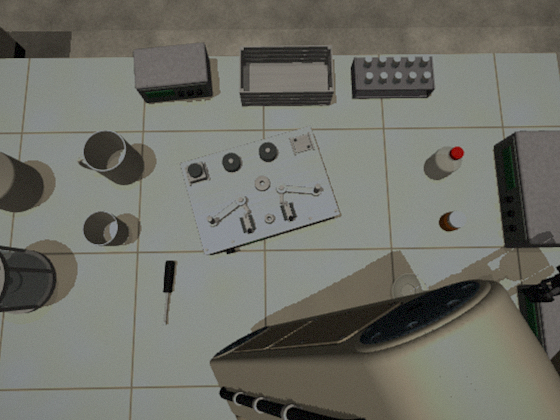

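View pics/scene0.png

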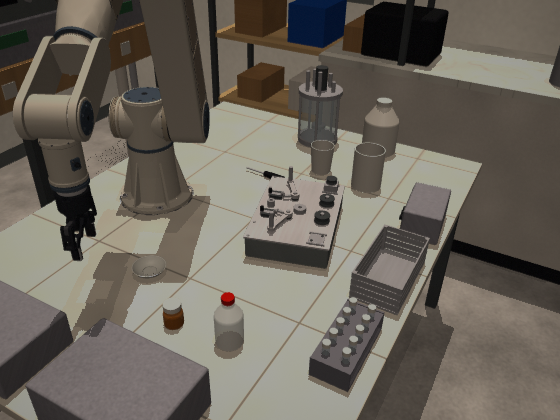

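```bash
cat > fit.py <<'E'
from h import *
from scipy.optimize import least_squares
a=.375
M={"left_pivot":(0,.055,.085),"right_pivot":(0,-.055,.085),"left_seat":(.105,.145,.085),"right_seat":(.105,-.145,.085),"blank_top":(.105,-.145,.089),
"left_post":(-.09*np.sin(a),.055+.09*np.cos(a),.129),"right_post":(-.09*np.sin(a),-.055-.09*np.cos(a),.129),
"c1":(.148,.183,.085),"c2":(.148,-.183,.085),"c3":(-.108,-.183,.085),"c4":(-.108,.183,.085),"idler_top":(.105,.145,.128)}
z=lambda x,y:(90+y/3-.33,130+x/3-.33)
obs=[("top","left_post",(220,209.3)),("top","right_post",(187.1,316.2)),("top","blank_top",(139.4,306.6)),("top","left_pivot",(204.1,242.3)),("top","right_pivot",(186.8,279.6)),
("top","left_seat",(174.6,198.2)),("top","right_seat",(139.6,304.9)),("top","c1",z(153,217)),("top","c2",z(543,110)),("top","c3",z(632,375)),("top","c4",z(234,493)),
("top","idler_top",(168.2,195.3)),
("scene","left_post",(173.4,287.6)),("scene","right_post",(219.5,270.2)),("scene","blank_top",(236.6,319)),("scene","right_pivot",(219.3,286)),("scene","left_seat",(187.6,329.6)),("scene","right_seat",(238.9,320.8)),("scene","idler_top",(178.4,331.4))]
def T(p,m):
    c,s=np.cos(p[2]),np.sin(p[2]); return np.array([p[0]+c*m[0]-s*m[1],p[1]+s*m[0]+c*m[1],m[2]])
def res(p): return np.concatenate([np.array(w2px(n,T(p,M[k])))-o for n,k,o in obs])
if __name__=="__main__":
    for use in ("both","top"):
        if use=="top": obs=[o for o in obs if o[0]=="top"]
        r=least_squares(res,[.5,0,.25],loss="soft_l1"); print(r.x)
        for o,e in zip(obs,r.fun.reshape(-1,2)): print(o[:2],e.round(1))
        print({k:T(r.x,M[k]).round(4).tolist() for k in M})
    d=np.load("pics/top0.npy"); 
    for k in ("left_seat","left_post","left_pivot"): print(k)
    # depth check: deck and post height near left post
    for rr,cc in ((219,211),(218,211),(220,210),(230,210),(215,230)): print(rr,cc,px2w_d("top",rr,cc,d[rr,cc]).round(4))
E
python3 fit.py
```

```text
[0.51354643 0.04975466 0.28596267]
('top', 'left_post') [-0.7  2.7]
('top', 'right_post') [0.1 1.5]
('top', 'blank_top') [ 2.7 -4.3]
('top', 'left_pivot') [-3.5 -0.4]
('top', 'right_pivot') [1.7 2.4]
('top', 'left_seat') [-1.2 -0. ]
('top', 'right_seat') [ 3.  -2.7]
('top', 'c1') [ 0.6 -0.6]
('top', 'c2') [-2.2 -0.1]
('top', 'c3') [-1.8  0.8]
('top', 'c4') [ 0.7 -1.8]
('top', 'idler_top') [ 0.8 -0.2]
('scene', 'left_post') [0.3 2.2]
('scene', 'right_post') [-0.   0.7]
('scene', 'blank_top') [ 1.9 -2.6]
('scene', 'right_pivot') [-1.6  1.3]
('scene', 'left_seat') [1.7 0.4]
('scene', 'right_seat') [ 0.7 -4.5]
('scene', 'idler_top') [-0.2 -0.5]
{'left_pivot': [0.498, 0.1025, 0.085], 'right_pivot': [0.5291, -0.003, 0.085], 'left_seat': [0.5734, 0.2185, 0.085], 'right_seat': [0.6552, -0.0597, 0.085], 'blank_top': [0.6552, -0.0597, 0.089], 'left_post': [0.4428, 0.1736, 0.129], 'right_post': [0.5211, -0.0927, 0.129], 'c1': [0.6039, 0.2671, 0.085], 'c2': [0.7072, -0.0841, 0.085], 'c3': [0.4616, -0.1563, 0.085], 'c4': [0.3583, 0.1949, 0.085], 'idler_top': [0.5734, 0.2185, 0.128]}
[0.51336621 0
[... 310 characters left out ...]
, 'c3') [-1.2  0.6]
('top', 'c4') [ 0.4 -2.3]
('top', 'idler_top') [ 0.5 -0.1]
{'left_pivot': [0.4982, 0.1027, 0.085], 'right_pivot': [0.5285, -0.003, 0.085], 'left_seat': [0.5743, 0.2182, 0.085], 'right_seat': [0.6543, -0.0605, 0.085], 'blank_top': [0.6543, -0.0605, 0.089], 'left_post': [0.4434, 0.1741, 0.129], 'right_post': [0.52, -0.0926, 0.129], 'c1': [0.6051, 0.2666, 0.085], 'c2': [0.7061, -0.0852, 0.085], 'c3': [0.4601, -0.1558, 0.085], 'c4': [0.3591, 0.196, 0.085], 'idler_top': [0.5743, 0.2182, 0.128]}
left_seat
left_post
left_pivot
219 211 [0.4399 0.1725 0.1524]
218 211 [0.4427 0.1728 0.1508]
220 210 [0.4373 0.1746 0.1541]
230 210 [0.4217 0.185  0.0859]
215 230 [0.4602 0.1335 0.0857]
```

Run:
```python
from h import *
for n,cy,cx in (("top",220,211),("scene",173,288)):
    d=np.load(f"pics/{n}0.npy"); P=[]
    for r in range(cy-22,cy+22):
        for c in range(cx-22,cx+22):
            if d[r,c]>0:
                X=px2w_d(n,r,c,d[r,c])
                if X[2]>.107 and np.hypot(X[0]-.443,X[1]-.174)<.03: P.append([r,c,*X])
    P=np.array(P); print(n,len(P),P.round(3).tolist())
```

```text
Traceback (most recent call last):
  File "h.py", line 9, in px2w_d
    f,cx,cy,R,t=K(n); return R.T@(np.array([(c-cx)/f,(r-cy)/f,1])*D-t)
                ~^^^
  File "h.py", line 4, in K
    c=get_calibration(n); f=210/np.tan(np.radians(c["fov_y"])/2); return f,c["cx"],c["cy"],np.array(c["R"]),np.array(c["t"])
ValueError: time passes only in moves, steps and waits
```

```bash
python3 - <<'E'
s=open("h.py").read().replace("def K(n)","import functools\n@functools.lru_cache\ndef K(n)"); open("h.py","w").write(s)
E
python3 - <<'E'
from h import *
for n,cy,cx in (("top",220,211),("scene",173,288)):
    d=np.load(f"pics/{n}0.npy"); P=[]
    for r in range(cy-22,cy+22):
        for c in range(cx-22,cx+22):
            if d[r,c]>0:
                X=px2w_d(n,r,c,d[r,c])
                if X[2]>.107 and np.hypot(X[0]-.443,X[1]-.174)<.03: P.append([r,c,*X])
    P=np.array(P); print(n,len(P)); print(P.round(3))
E
```

```text
top 49
[[2.12e+02 2.20e+02 4.65e-01 1.57e-01 1.08e-01]
 [2.16e+02 2.08e+02 4.47e-01 1.79e-01 1.55e-01]
 [2.16e+02 2.09e+02 4.47e-01 1.77e-01 1.58e-01]
 [2.16e+02 2.10e+02 4.46e-01 1.74e-01 1.58e-01]
 [2.16e+02 2.11e+02 4.47e-01 1.73e-01 1.52e-01]
 [2.16e+02 2.17e+02 4.54e-01 1.64e-01 1.08e-01]
 [2.17e+02 2.07e+02 4.45e-01 1.82e-01 1.54e-01]
 [2.17e+02 2.08e+02 4.45e-01 1.80e-01 1.52e-01]
 [2.17e+02 2.09e+02 4.44e-01 1.77e-01 1.57e-01]
 [2.17e+02 2.10e+02 4.45e-01 1.75e-01 1.52e-01]
 [2.17e+02 2.11e+02 4.44e-01 1.72e-01 1.56e-01]
 [2.17e+02 2.12e+02 4.45e-01 1.70e-01 1.51e-01]
 [2.18e+02 2.07e+02 4.42e-01 1.82e-01 1.55e-01]
 [2.18e+02 2.08e+02 4.42e-01 1.80e-01 1.54e-01]
 [2.18e+02 2.09e+02 4.42e-01 1.77e-01 1.56e-01]
 [2.18e+02 2.10e+02 4.42e-01 1.74e-01 1.56e-01]
 [2.18e+02 2.11e+02 4.43e-01 1.73e-01 1.51e-01]
 [2.18e+02 2.12e+02 4.42e-01 1.70e-01 1.55e-01]
 [2.18e+02 2.13e+02 4.44e-01 1.70e-01 1.39e-01]
 [2.18e+02 2.15e+02 4.49e-01 1.69e-01 1.09e-01]
 [2.19e+02 2.07e+02 4.40e-01 1.82e-01 1.53e-01]
 [2.19e+02 2.08e+02 4.40e-01 1.80e-01 1.54e-01]
 [2.19e+02 2.09e+02 4.39e-01 1.77e-01
[... 3401 characters left out ...]
4.46e-01 1.70e-01 1.19e-01]
 [1.77e+02 2.91e+02 4.46e-01 1.77e-01 1.16e-01]
 [1.77e+02 2.92e+02 4.47e-01 1.83e-01 1.13e-01]
 [1.78e+02 2.89e+02 4.42e-01 1.70e-01 1.14e-01]
 [1.78e+02 2.90e+02 4.48e-01 1.67e-01 1.17e-01]
 [1.78e+02 2.91e+02 4.50e-01 1.70e-01 1.16e-01]
 [1.78e+02 2.92e+02 4.51e-01 1.74e-01 1.15e-01]
 [1.79e+02 2.89e+02 4.43e-01 1.68e-01 1.11e-01]
 [1.79e+02 2.90e+02 4.46e-01 1.71e-01 1.11e-01]
 [1.79e+02 2.91e+02 4.49e-01 1.71e-01 1.11e-01]
 [1.80e+02 2.88e+02 4.42e-01 1.63e-01 1.10e-01]
 [1.80e+02 2.91e+02 4.52e-01 1.66e-01 1.11e-01]
 [1.80e+02 2.92e+02 4.53e-01 1.72e-01 1.08e-01]
 [1.82e+02 2.89e+02 4.50e-01 1.56e-01 1.08e-01]
 [1.83e+02 2.93e+02 4.64e-01 1.57e-01 1.08e-01]]
```

>>> play_rows:
  plan:
    - [0.2, 26, -32, 0, 0, 0, 0]
    - [0.2, 26, -32, 0, 0, 0, 0]
    - [0.2, 26, -32, 0, 0, 0, 0]
    - [0.2, 26, -32, 0, 0, 0, 0]
    - [0.2, 26, -32, 0, 0, 0, 0]
    - [0.2, 26, -32, 0, 0, 0, 0]
    - [0.2, 26, -32, 0, 0, 0, 0]
    - [0.2, 26, -32, 0, 0, 0, 0]
    - [0.2, 26, -32, 0, 0, 0, 0]
    - [0.2, 26, -32, 0, 0, 0, 0]
  grip_force: 25

```text
clock: 2.0
eef_pos: [0.3696, -0.1539, 0.2107]
tool_rot: [3.056, 0.726, 0.001]
wrist_force: [0.3, 0.2, 0.3]
opening: 0.0514
```

>>> play_rows:
  plan:
    - [0.2, 26, -32, 0, 0, 0, 0]
    - [0.2, 26, -32, 0, 0, 0, 0]
    - [0.2, 26, -32, 0, 0, 0, 0]
    - [0.2, 26, -32, 0, 0, 0, 0]
    - [0.2, 26, -32, 0, 0, 0, 0]
    - [0.2, 26, -32, 0, 0, 0, 0]
    - [0.2, 26, -32, 0, 0, 0, 0]
    - [0.2, 0, 0, 0, 0, 0, -8.4]
    - [0.2, 0, 0, 0, 0, 0, -8.4]
    - [0.2, 0, 0, 0, 0, 0, -8.4]

```text
clock: 3.0
eef_pos: [0.4312, 0.1271, 0.2104]
tool_rot: [2.819, 1.386, 0.0]
wrist_force: [0.3, 0.2, -0.2]
opening: 0.051
```

>>> play_rows:
  plan:
    - [0.2, 0, 0, 0, 0, 0, -8.4]
    - [0.2, 0, 0, 0, 0, 0, -8.4]
    - [0.2, 0, 0, 0, 0, 0, -8.4]
    - [0.2, 0, 0, 0, 0, 0, -8.4]
    - [0.2, 0, 0, 0, 0, 0, -8.4]
    - [0.2, 0, 0, 0, 0, 0, -8.4]
    - [0.2, 0, 0, 0, 0, 0, -8.4]
    - [0.2, 0, 0, 0, 0, 0, -8.4]
    - [0.2, 0, 0, 0, 0, 0, -8.4]
    - [0.2, 0, 0, 0, 0, 0, 0]

```text
clock: 4.0
eef_pos: [0.4312, 0.1266, 0.2105]
tool_rot: [1.385, 2.82, 0.0]
wrist_force: [0.4, -0.8, 0.8]
opening: 0.0513
```

```bash
cat >> h.py <<'E'
from scipy.spatial.transform import Rotation as Ro
def to_tool(target):
    s=get_state(); R=Ro.from_rotvec(s["tool_rot"]).as_matrix()
    return (R.T@(np.array(target)-s["eef_pos"])*1000).round(1), np.arctan2(R[1,1],R[0,1]), R.round(3)
E
python3 - <<'E'
from h import *
print(to_tool([.442,.175,.118]), get_state()["qpos"])
p,d=camera("scene"); cv2.imwrite("pics/s1.png",cv2.resize(p[110:270,200:400],None,fx=3,fy=3))
p,d=camera("top"); cv2.imwrite("pics/t1.png",cv2.resize(p[90:290,130:390],None,fx=3,fy=3))
E
```

```text
(array([31.7, 38.1, 92.5]), np.float64(0.6574933234237078), array([[-0.611,  0.792,  0.   ],
       [ 0.792,  0.611,  0.   ],
       [-0.   ,  0.   , -1.   ]])) [ 2.82228107e-01  7.43918810e-02  1.99173371e+00  3.02607460e-05
  1.07516786e+00 -3.75279591e-01]
```

View pics/s1.png

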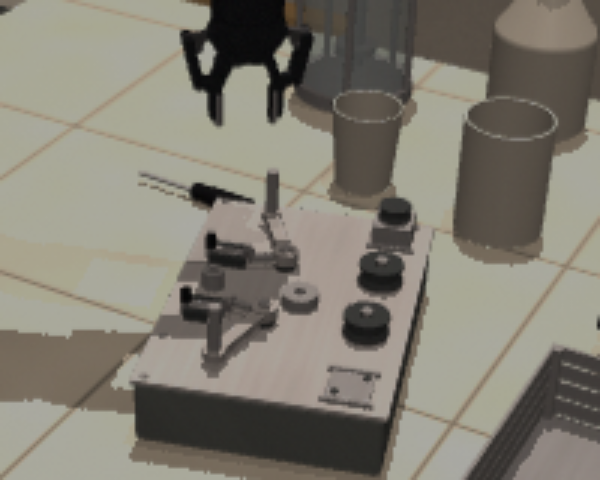

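View pics/t1.png

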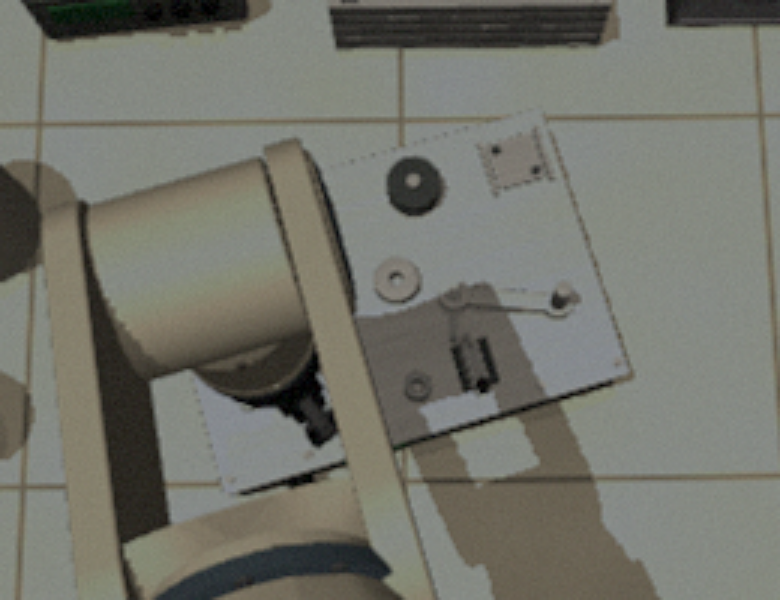

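Scene view: open fingers hang left of and above the left post (post at zoom (272,190), fingers at (215,110)/(275,110)). The top view is now blocked by the arm. I'll move over the post, still above it.

>>> play_rows:
  plan:
    - [0.2, 8, 9.5, 5, 0, 0, 0]
    - [0.2, 8, 9.5, 5, 0, 0, 0]
    - [0.2, 8, 9.5, 5, 0, 0, 0]
    - [0.2, 7.7, 9.5, 5, 0, 0, 0]
    - [0.2, 0, 0, 0, 0, 0, 0]

```text
clock: 4.6
eef_pos: [0.4419, 0.1765, 0.1894]
tool_rot: [-1.386, -2.818, 0.001]
wrist_force: [-0.8, 0.6, 0.2]
opening: 0.0513
```

Run:
```python
from h import *
print(to_tool([.442,.175,.118])[0])
p,d=camera("scene"); cv2.imwrite("pics/s2.png",cv2.resize(p[120:220,230:360],None,fx=6,fy=6,interpolation=cv2.INTER_CUBIC))
```

```text
[-1.2 -0.8 71.4]
```

View pics/s2.png

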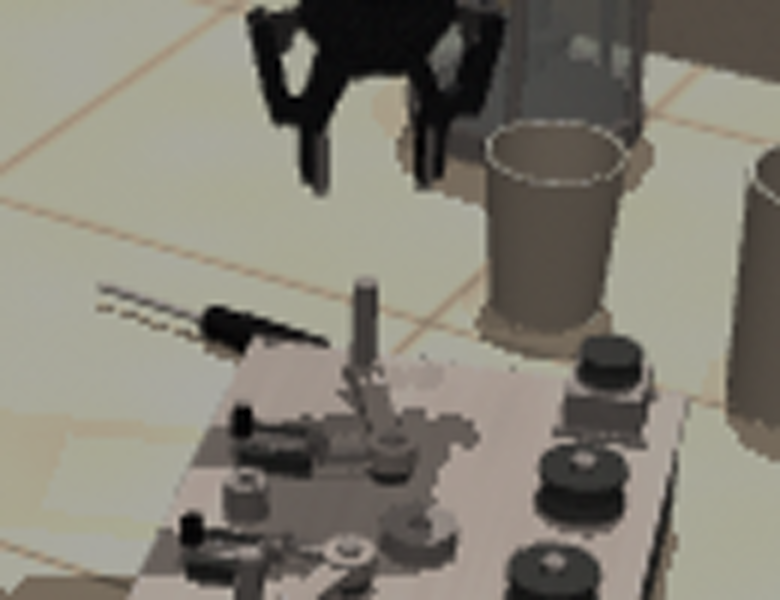

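Gripper is centred over the post: fingers at zoom columns 318 and 430, post at 366. I'll descend and grip.

>>> play_rows:
  plan:
    - [0.2, -1, -1, 10, 0, 0, 0]
    - [0.2, 0, 0, 12, 0, 0, 0]
    - [0.2, 0, 0, 12, 0, 0, 0]
    - [0.2, 0, 0, 12, 0, 0, 0]
    - [0.2, 0, 0, 12, 0, 0, 0]
    - [0.2, 0, 0, 9, 0, 0, 0]
    - [0.2, 0, 0, 4, 0, 0, 0]
    - [0.2, 0, 0, 0, 0, 0, 0]

```text
clock: 5.45
eef_pos: [0.4415, 0.1733, 0.1188]
tool_rot: [-1.388, -2.817, 0.001]
wrist_force: [-0.5, -0.4, 0.3]
opening: 0.0514
```

Run:
```python
from h import *
print(to_tool([.442,.175,.118])[0],get_state()["wrist_force"])
p,d=camera("scene"); cv2.imwrite("pics/s3.png",cv2.resize(p[120:220,230:360],None,fx=6,fy=6,interpolation=cv2.INTER_CUBIC))
```

```text
[1.  1.4 0.8] [-0.47360321 -0.36113031  0.2735928 ]
```

View pics/s3.png

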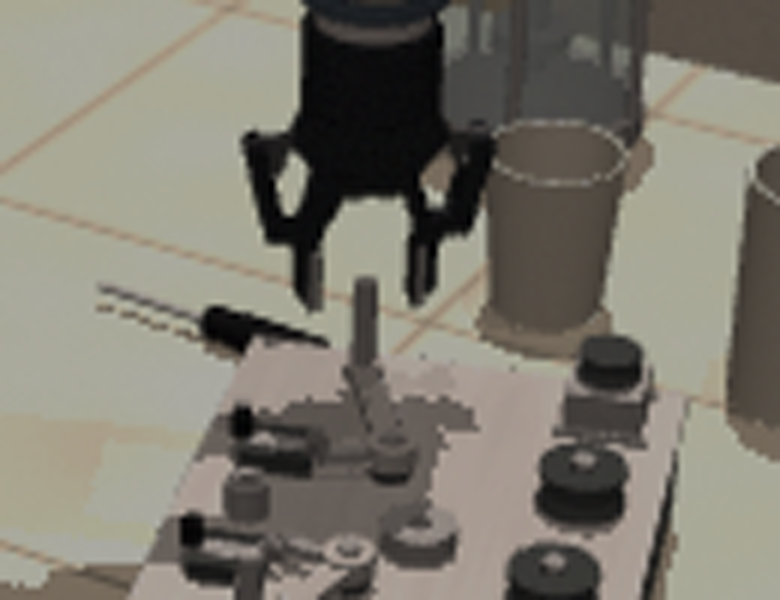

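Run:
```python
from h import *
s=get_state()
z=lambda X:np.round([(w2px("scene",X)[1]-230)*6,(w2px("scene",X)[0]-120)*6])
e=s["eef_pos"];R=Ro.from_rotvec(s["tool_rot"]).as_matrix()
print("tcp",z(e)); 
for b in (0,.005,.010,.013,.02,.03):
    print(b,z(e+R@[0,.026,-b]),z(e+R@[0,-.026,-b]))
print("posttop",z([.442,.175,.155]),"bot",z([.442,.175,.104]))
d=camera("scene")[1]
for r in range(155,182):
    row=[]
    for c in range(276,306):
        X=px2w_d("scene",r,c,d[r,c]) if d[r,c]>0 else None
        if X is not None and abs(X[0]-.442)<.06 and abs(X[1]-.175)<.06 and X[2]>.11: row.append((c,*(X*1000).round().astype(int).tolist()))
    print(r,row[::2])
```

```text
tcp [356. 337.]
0 [402. 334.] [310. 340.]
0.005 [402. 326.] [311. 332.]
0.01 [403. 319.] [311. 324.]
0.013 [403. 314.] [311. 319.]
0.02 [403. 303.] [311. 308.]
0.03 [404. 287.] [312. 293.]
posttop [360. 280.] bot [357. 359.]
155 [(276, 413, 129, 211), (280, 412, 158, 198), (282, 428, 143, 209), (284, 436, 140, 213), (298, 470, 174, 207), (300, 474, 181, 205), (302, 472, 201, 195), (304, 483, 191, 202)]
156 [(276, 411, 134, 205), (278, 410, 149, 198), (280, 413, 157, 195), (282, 426, 146, 204), (284, 434, 144, 207), (299, 473, 176, 203), (301, 474, 189, 197), (303, 481, 190, 198), (305, 487, 192, 200)]
157 [(276, 410, 135, 200), (278, 410, 148, 195), (280, 418, 149, 196), (282, 426, 147, 200), (284, 429, 155, 197), (300, 475, 180, 198), (303, 477, 198, 190), (305, 489, 189, 198)]
158 [(276, 411, 133, 198), (278, 416, 139, 197), (280, 421, 143, 196), (282, 424, 150, 194), (298, 459, 199, 181), (300, 475, 179, 195), (302, 481, 182, 195), (304, 484, 191, 192)]
159 [(276, 409, 138, 192), (278, 413, 143, 190), (280, 420, 144, 192), (282, 426, 147, 192), (298, 463, 190, 182), (300, 473, 184
[... 1313 characters left out ...]
289, 441, 170, 148), (291, 447, 174, 148), (298, 465, 190, 145), (300, 475, 184, 151)]
170 [(281, 424, 146, 151), (283, 430, 149, 151), (290, 444, 171, 145), (292, 450, 174, 145), (299, 470, 187, 145)]
171 [(281, 425, 144, 148), (283, 430, 148, 148), (290, 443, 175, 139), (292, 449, 177, 139)]
172 [(289, 439, 175, 134), (291, 446, 176, 135)]
173 [(289, 444, 165, 136), (291, 446, 176, 131)]
174 [(289, 444, 165, 133), (291, 445, 179, 126)]
175 [(289, 441, 171, 125), (291, 447, 176, 124)]
176 [(289, 442, 170, 122), (291, 448, 173, 122)]
177 [(289, 443, 168, 119), (291, 448, 174, 118)]
178 [(289, 441, 173, 112), (291, 448, 173, 114)]
179 [(289, 444, 168, 112), (292, 453, 171, 113)]
180 []
181 []
```

>>> play_rows:
  plan:
    - [-0.4, 1, 1.4, 0, 0, 0, 0]
    - [-0.4, 0, 0, 0, 0, 0, 0]
    - [-0.4, 0, 0, 0, 0, 0, 0]
    - [-0.4, 0, 0, 0, 0, 0, 0]

```text
clock: 5.95
eef_pos: [0.4424, 0.1752, 0.1196]
tool_rot: [1.388, 2.818, 0.0]
wrist_force: [-0.1, 0.1, -0.2]
opening: 0.0255
```

Run:
```python
from h import *
s=get_state();print(to_tool([.442,.175,.118])[0],s["wrist_force"],s["opening"])
p,d=camera("scene"); cv2.imwrite("pics/s4.png",cv2.resize(p[120:220,230:360],None,fx=6,fy=6,interpolation=cv2.INTER_CUBIC))
```

```text
[ 0.1 -0.4  1.6] [-0.12697022  0.05221359 -0.16621283] 0.025537718739546574
```

View pics/s4.png

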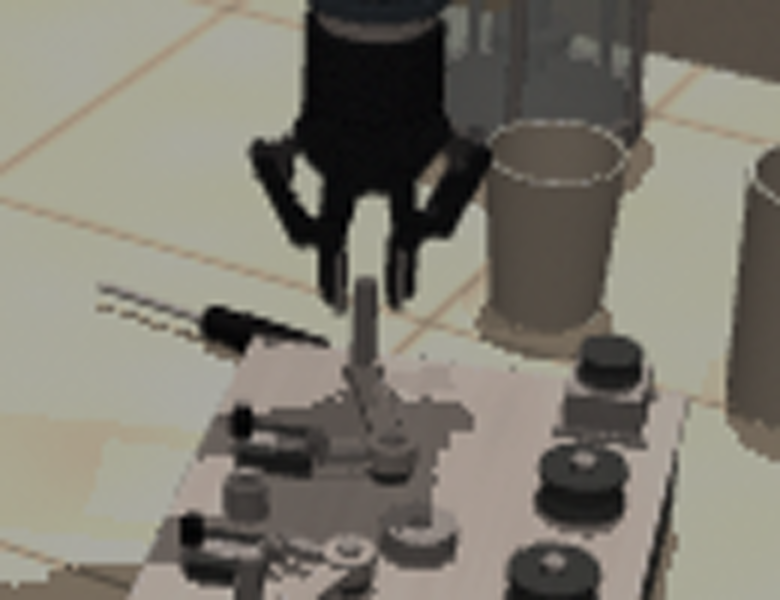

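Fingertips straddle the post top (tips at zoom row ~305, post top 283), so overlap is only about 10–12 mm. I'll go 9 mm lower (TCP still above the bar) and close.

>>> play_rows:
  plan:
    - [-0.4, 0, 0, 3, 0, 0, 0]
    - [-0.4, 0, 0, 3, 0, 0, 0]
    - [-0.4, 0, 0, 3, 0, 0, 0]
    - [-0.4, 0, 0, 0, 0, 0, 0]
    - [-1, 0, 0, 0, 0, 0, 0]
    - [-1, 0, 0, 0, 0, 0, 0]
    - [-1, 0, 0, 0, 0, 0, 0]
    - [-1, 0, 0, 0, 0, 0, 0]
  grip_force: 30

```text
clock: 6.8
eef_pos: [0.4423, 0.1752, 0.1104]
tool_rot: [1.388, 2.818, 0.0]
wrist_force: [1.2, 0.6, -3.0]
opening: 0.0128
```

Run:
```python
from h import *
s=get_state();print(s["eef_pos"],to_tool([.442,.175,.118])[:2],s["wrist_force"],s["opening"])
p,d=camera("scene"); cv2.imwrite("pics/s5.png",cv2.resize(p[120:220,230:360],None,fx=6,fy=6,interpolation=cv2.INTER_CUBIC))
for k in ("left_pivot",): print(mark_of("scene",k)[:2])
```

```text
[0.44234191 0.17515852 0.11037728] (array([ 0.1, -0.4, -7.6]), np.float64(0.6553193107936967)) [ 1.20045219  0.58558407 -2.96920591] 0.012779183538377726
[{'location': [200.4, 295.3], 'conf': 0.66}, {'location': [219.2, 271.3], 'conf': 0.64}]
```

View pics/s5.png

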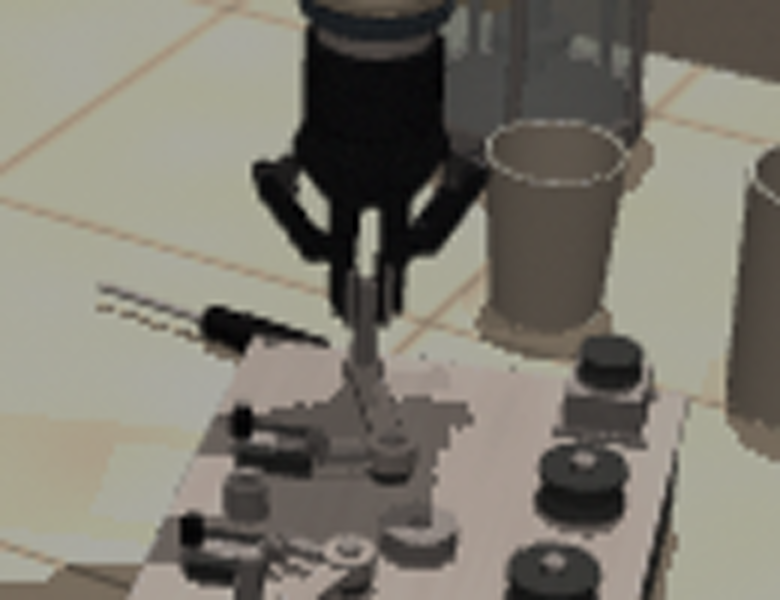

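The post is gripped: opening is 12.8 mm, about the 14 mm post. Next is the arc about the pivot, 90 mm inward along tool −x, at 2.5° per row.

>>> play_rows:
  plan:
    - [-1, -0.1, 3.9, 0, 0, 0, 2.5]
    - [-1, -0.1, 3.9, 0, 0, 0, 2.5]
    - [-1, -0.1, 3.9, 0, 0, 0, 2.5]
    - [-1, -0.1, 3.9, 0, 0, 0, 2.5]
    - [-1, 0, 0, 0, 0, 0, 0]

```text
clock: 7.4
eef_pos: [0.4543, 0.183, 0.1102]
tool_rot: [-1.629, -2.684, 0.004]
wrist_force: [-3.8, -1.8, 3.5]
opening: 0.0129
```

Run:
```python
from h import *
s=get_state();t=to_tool([.442,.175,.118]);R=t[2];print(s["eef_pos"],t[:2],"F tool",R.T@s["wrist_force"],s["opening"])
p,d=camera("scene"); cv2.imwrite("pics/s6.png",cv2.resize(p[120:220,230:360],None,fx=6,fy=6,interpolation=cv2.INTER_CUBIC))
```

```text
[0.45429285 0.1829503  0.11021756] (array([ -1.4, -14.6,  -7.7]), np.float64(0.479754498830869)) F tool [ 0.12972498 -4.21197023 -3.47425693] 0.012928547236744544
```

View pics/s6.png

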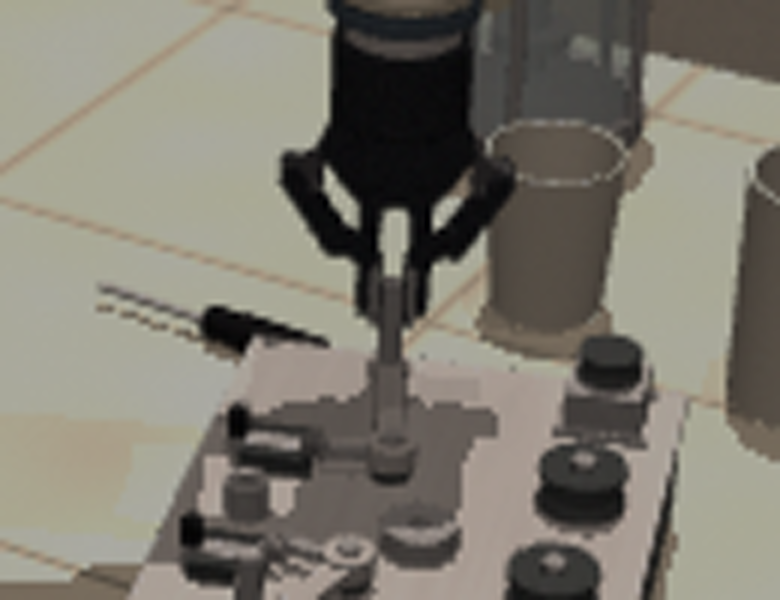

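The post moves with the gripper, and the spring reaction is about 4 N tangential as expected. I'll continue.

>>> play_rows:
  plan:
    - [-1, -0.1, 3.9, 0, 0, 0, 2.5]
    - [-1, -0.1, 3.9, 0, 0, 0, 2.5]
    - [-1, -0.1, 3.9, 0, 0, 0, 2.5]
    - [-1, -0.1, 3.9, 0, 0, 0, 2.5]
    - [-1, -0.1, 3.9, 0, 0, 0, 2.5]
    - [-1, -0.1, 3.9, 0, 0, 0, 2.5]
    - [-1, -0.1, 3.9, 0, 0, 0, 2.5]
    - [-1, -0.1, 3.9, 0, 0, 0, 2.5]
    - [-1, 0, 0, 0, 0, 0, 0]

```text
clock: 8.35
eef_pos: [0.4836, 0.1926, 0.1102]
tool_rot: [-2.07, -2.36, 0.004]
wrist_force: [-7.6, 0.8, 5.8]
opening: 0.0127
```

Run:
```python
from h import *
s=get_state();t=to_tool([.442,.175,.118]);R=t[2];e=s["eef_pos"];print(e,t[:2],"F tool",R.T@s["wrist_force"],s["opening"])
```

```text
[0.48364923 0.1926339  0.11017652] (array([-12.1, -43.6,  -7.7]), np.float64(0.13065358802852617)) F tool [ 1.78277707 -7.46683852 -5.75044478] 0.012674210008486777
```

>>> play_rows:
  plan:
    - [-1, -0.1, 3.9, 0, 0, 0, 2.5]
    - [-1, -0.1, 3.9, 0, 0, 0, 2.5]
    - [-1, -0.1, 3.9, 0, 0, 0, 2.5]
    - [-1, -0.1, 3.9, 0, 0, 0, 2.5]
    - [-1, 0, 0, 0, 0, 0, 0]
    - [-1, 0, 0, 0, 0, 0, 0]

```text
clock: 8.95
eef_pos: [0.4987, 0.1935, 0.1102]
tool_rot: [-2.266, -2.172, 0.004]
wrist_force: [-8.8, 3.2, 4.6]
opening: 0.0128
```

Run:
```python
from h import *
s=get_state();t=to_tool([.442,.175,.118]);R=t[2];e=s["eef_pos"];print(e,t[:2],"F tool",R.T@s["wrist_force"],s["opening"])
c=np.linalg.norm(e[:2]-[.4423,.1752]);print("theta",2*np.arcsin(c/.18))
print("pivot est",e[:2]-.09*R[:2,0])
p,d=camera("scene"); cv2.imwrite("pics/s7.png",cv2.resize(p[120:220,230:360],None,fx=6,fy=6,interpolation=cv2.INTER_CUBIC)); np.save("pics/s7.npy",d); cv2.imwrite("pics/s7raw.png",p)
print(mark_of("scene","left_post"),mark_of("scene","left_pivot"))
p,d=camera("top"); cv2.imwrite("pics/t7.png",cv2.resize(p[90:290,130:390],None,fx=3,fy=3,interpolation=cv2.INTER_CUBIC)); np.save("pics/t7.npy",d)
```

```text
[0.4986918  0.19349458 0.11018091] (array([-20.9, -55.9,  -7.6]), np.float64(-0.04251697311631976)) F tool [ 2.83174    -8.99410745 -4.53259939] 0.012750445498627942
theta 0.6712552216325486
pivot est [0.4948218  0.10358458]
[{'location': [177.4, 306.7], 'conf': 0.67}] [{'location': [198.5, 295.1], 'conf': 0.79}, {'location': [229.9, 288.7], 'conf': 0.55}]
```

View pics/s7.png

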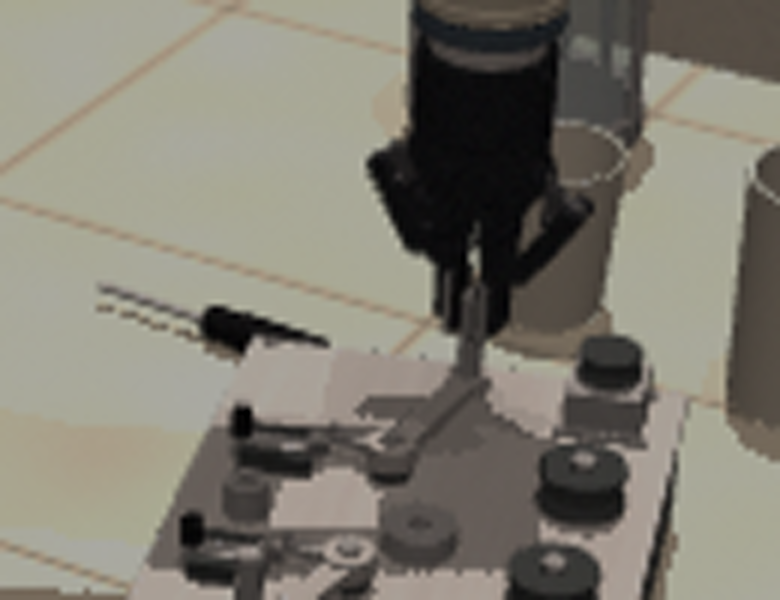

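View pics/t7.png

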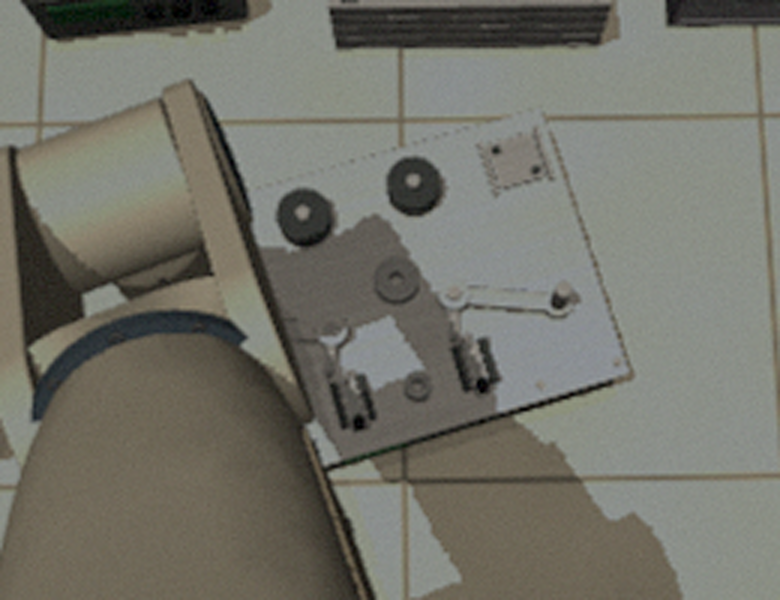

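Run:
```python
from h import *
from fit import T
P=px2w_z("scene",177.4,306.7,.129); print("net post",P)
P0=px2w_z("scene",173.4,287.6,.129); print("net post rest",P0)
for p in ([.5135,.0498,.286],[.5134,.0499,.2795]):
    pv=T(p,(0,.055,.085))
    for nm,e in (("rest",(.4423,.1752)),("now",(.4987,.1935)),("netrest",P0),("netnow",P)):
        v=np.array(e[:2])-pv[:2]; a=np.arctan2(v[1],v[0])-p[2]-np.pi/2; print(nm,np.linalg.norm(v),"theta",.375-a)
# post pixels by depth in scene now
d=np.load("pics/s7.npy"); Q=[]
for r in range(160,185):
    for c in range(296,318):
        X=px2w_d("scene",r,c,d[r,c])
        if .108<X[2]<.13 and np.hypot(X[0]-.4987,X[1]-.1935)<.03: Q.append(X)
Q=np.array(Q); print(len(Q),Q.mean(0),Q.std(0))
```

```text
net post [0.50262191 0.18053357 0.129     ]
net post rest [0.43568423 0.17153477 0.129     ]
rest 0.09152252149565847 theta 0.006939613832002589
now 0.09093692135466698 theta 0.6688784378486816
netrest 0.09294037418960248 theta -0.0736333976859993
netnow 0.07810551625729811 theta 0.7204205266221955
rest 0.0915125728769301 theta -0.002998348255895511
now 0.09073559126740334 theta 0.6597144024752877
netrest 0.092955772757781 theta -0.08351608479565442
netnow 0.07789202118592696 theta 0.7109547170412596
23 [0.50081715 0.19122711 0.11811864] [0.00535282 0.00573156 0.00604121]
```

Checks agree the arm is at about 0.665 rad, held with about 9 N spring reaction. I'll add a last 2° or so towards the stop.

>>> play_rows:
  plan:
    - [-1, 0, 1.7, 0, 0, 0, 1.1]
    - [-1, -0.1, 1.7, 0, 0, 0, 1.1]
    - [-1, 0, 0, 0, 0, 0, 0]
    - [-1, 0, 0, 0, 0, 0, 0]
    - [-1, 0, 0, 0, 0, 0, 0]

```text
clock: 9.65
eef_pos: [0.5019, 0.1933, 0.1102]
tool_rot: [-2.307, -2.128, 0.004]
wrist_force: [-9.8, 3.7, 3.7]
opening: 0.0126
```

Run:
```python
from h import *
s=get_state();t=to_tool([.442,.175,.118]);R=t[2];e=s["eef_pos"];print(e,t[1],"F tool",R.T@s["wrist_force"],s["opening"],s["qvel"].round(3))
c=np.linalg.norm(e[:2]-[.4423,.1752]);print("theta",2*np.arcsin(c/.18))
p,d=camera("scene"); cv2.imwrite("pics/s8.png",cv2.resize(p[120:255,230:360],None,fx=4,fy=4,interpolation=cv2.INTER_CUBIC))
```

```text
[0.50194292 0.19330127 0.1101881 ] -0.08077827000558538 F tool [  2.85525769 -10.09819127  -3.62087187] 0.012612205048801856 [ 0.    -0.    -0.     0.001 -0.     0.   ]
theta 0.7071919205417893
```

View pics/s8.png

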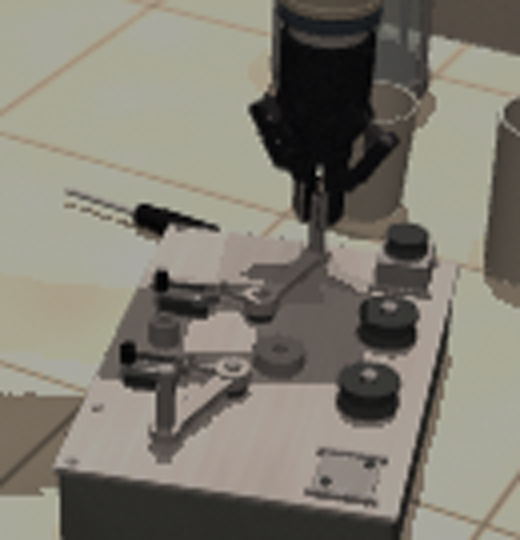

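The picture shows the left arm swung to the rear with its post at (318,225) between the fingers. The right arm, ring and bush are where they were. Motion has settled at about 0.70 rad, with a 10 N spring reaction and no jump in force from the stop.

```bash
python3 -c "
from bench import *
print(sign_off())"
```

```text
the job is handed in; nothing more can be done
None
```

I pushed the left tensioner arm back past the click to about 0.70 rad (stop at 0.75) and handed the job in with the gripper still holding its post. The left head is the one with the idler block and roller in its seat; the right head has the blanking plate.

**How it was done:** I gripped the post between the pads at 30 N and moved it round its 90 mm arc about the pivot.

**Last checks before hand-in:**
- **Arm angle:** the tool position gives about 0.70–0.71 rad. At the previous stop, a fit of the unit's pose and the depth image agreed with the tool position.
- **Click:** I did not sense it directly. I judge it passed because the arm is well beyond 0.45 rad.
- **Force:** about 10 N tangential, close to the expected 10.5 N. It rose smoothly, so the arm had not hit the stop.
- **Grip and motion:** the opening was 12.6 mm on the 14 mm post, and the robot was at rest.
- **Other items:** in the last scene picture the right arm, spare pulley and spacer looked unmoved, as did the screwdriver and beaker as far as they showed. The reagent, jar and dish were outside that picture, so I did not check them.

**Readings that disagreed:**
- The network's post marks were up to about 13 mm off the tool position, and gave about 0.72 rad just before the final push, against 0.66–0.67 by the other measures.
- The fingertips showed about 20 mm higher than the stated tool point, so I gripped 9 mm lower than first planned.
- The top camera's view of the left post was blocked by the robot, so the final check used only the scene camera.

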